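# Square up and pinch a glued template in the locking clamp

### The job

The freshly cemented wooden template lies loose on the clamping jig: pick up the plain wooden block and use it to nudge the template until it touches both fences of the jig's square corner, without the gripper itself touching the template. Press the locking clamp's handle fully down until it snaps over centre and leave the template clamped for two full seconds, then press the side release lever so that the clamp springs open. Finish with the template still snug in the corner, the clamp open, the block put down on the bench off the jig, and everything else left where it was.

Things in the scene. Friction and masses are not known exactly. Their poses are not given: they have to be found in the camera images.
- jig: Fixed plywood jig board, 215 x 410 x 15 mm, with a square corner of two fences and a locking clamp. Origin: the corner's inner vertical edge, at bench level; z up. The board spans x -190..25, y -185..225 mm, top at z = 15 mm. The clamp stands in the plane x = -45 mm behind the y = 0 fence; its jaw reaches over it towards -y, its handle points to +y
- jig_corner (a point): Square corner where the fences' inner faces meet, at their top (jig x = 0, y = 0, z = 23 mm), axes as the jig's. Aluminium fences, 20 mm wide: one with its inner face at x = 0 (y -140..20 mm), the other with its inner face at y = 0 (x -105..0 mm). The template belongs at x < 0, y < 0, so it is pushed towards +x and +y
- plate_center (a point): Centre of the loose template: flat wooden plate, 90 (its x) x 120 (its y) x 12 mm thick, 0.2 kg, pale plywood with dark facing, lying on the jig board; this point is half-way up. At the start it is 20 to 40 mm short of home along each axis and up to 0.2 rad askew; home, its axes are along the jig's and this point is at jig x = -45, y = -60 mm
- plate_corner (a point): The template's corner (its +x, +y corner, half-way up) that belongs in the jig's corner: home at jig x = 0, y = 0
- block_center (a point): Centre of the plain wooden block (the pushing tool): 90 (its x) x 28 (its y) x 60 mm tall, 0.12 kg, standing on the bench on the jig's -y side, its x axis within 0.5 rad of the jig's x; centre 30 mm above its foot. Grip it across the 28 mm, high up; held with its foot 2 to 8 mm above the jig board it pushes the template's edge while the fingers stay above the template
- clamp_jaw: The clamp's steel jaw arm; origin on its pivot, at jig x = -45, y = 45, z = 36 mm. Its sprung round rubber pad (26 mm across) presses on the template 35 mm from the y = 0 fence when shut. It follows the handle; open, it rises to about z = 115 mm over jig x -58..-32, y -45..50 mm
- clamp_handle (a joint): Angle of the clamp's handle (rad): 0 open (raised 54 degrees, held up by a spring), 0.95 fully down on its stop. With the template under the pad it passes dead centre at about 0.85 and then stays down by itself; short of that it springs open again. Pivot along the jig's x axis at jig y = 95, z = 58 mm. Pressing it down at the grip takes up to about 10 N
- handle_grip (a point): Middle of the top face of the handle's black rubber grip (26 mm wide, 80 mm long), 80 mm from the handle's pivot; closed, the handle lies level with this point at jig x = -45, y = 175, z = 67 mm
- release_lever (a joint): Angle of the release lever (rad): 0 at rest (sprung up), 0.4 fully pressed. It is a rocker beside the clamp on the jig's -x side; its toe reaches under the handle and lifts it back past centre when the lever has gone down 0.1 to 0.15 rad (7 mm at its pad), against 6 to 10 N
- release_pad (a point): Middle of the top face of the release lever's 30 x 30 mm steel thumb pad, at jig x = -128, y = 140, z = 54.5 mm at rest; the pad goes down about 20 mm when fully pressed. The lever turns about an axis along the jig's y at jig x = -77, z = 46 mm
- cup_rim (a point): Bystander: centre of the rim of a steel cup, 80 mm across and 100 mm tall
- jar: Bystander: amber glass jar, 70 mm across, 85 mm tall; origin at its foot
- mallet: Bystander: hammer, 200 mm long, lying beyond the jig
- stamp: Bystander: brass stamp, 28 mm across, 70 mm tall, standing beyond the x = 0 fence; origin at its foot
- brush: Bystander: brush, 160 mm long, lying on the bench at the jig's +y end
- folder: Bystander: white folder blade, 75 x 18 x 7 mm, lying on the jig board near its near +y corner; origin under its centre
- plate: The same template as plate_center; origin at the centre of its underside
Not all that is in view belongs to the job. What is shaped like the plate but green or red is not meant.

How it is judged:
On the way, in this order (a step that is already met when the one before it is completed fails the run):
1. the template sits in the square corner against both fences while the clamp is still open (x of plate_corner in the frame of jig between -0.003 and 0.003 m and y of plate_corner in the frame of jig between -0.003 and 0.003 m and z of plate_center in the frame of jig below 0.024 m and angle between the x axis of plate_center and the x axis of jig, either way round below 0.035 rad and value of joint clamp_handle below 0.3 rad), for 0.2 s.
2. the clamp stays locked over centre with its pad pressing on the seated template for two seconds (judged at 1.8 s) (x of plate_corner in the frame of jig between -0.003 and 0.003 m and y of plate_corner in the frame of jig between -0.003 and 0.003 m and z of plate_center in the frame of jig below 0.024 m and angle between the x axis of plate_center and the x axis of jig, either way round below 0.035 rad and value of joint clamp_handle above 0.88 rad and contact force between clamp_jaw and plate above 10 N), for 1.8 s.
3. the release lever is pressed while the handle is still down (value of joint release_lever above 0.06 rad and value of joint clamp_handle above 0.6 rad).
At the end, for the whole second after the job is handed in: Template's corner within 3 mm of both fences and square to them within 0.035 rad, flat on the board and at rest; clamp handle back open (joint below 0.15 rad); block released and resting on the bench, off the jig board (its centre below 36 mm) (x of plate_corner in the frame of jig between -0.003 and 0.003 m and y of plate_corner in the frame of jig between -0.003 and 0.003 m and z of plate_center in the frame of jig below 0.024 m and angle between the x axis of plate_center and the x axis of jig, either way round below 0.035 rad and value of joint clamp_handle below 0.15 rad and height (world z) of block_center below 0.036 m and linear speed of plate below 0.01 m/s); the robot touches nothing.
It fails at once if the gripper or arm touches the template (contact force between any of the fingers, the arm and plate above 1 N).
It fails at once if a bystander (cup, jar, hammer, stamp, brush, folder) is moved more than 30 mm (distance of any of cup_rim, jar, mallet, stamp, brush, folder from where it was at the start of the episode above 0.03 m).
It also fails if it takes over 64 s, if anything falls off the work surface, if the arm or the gripper's body presses on something with over 40 N, if the wrist force passes 120 N, or if a joint passes its speed limit or range.

### The arm

A 6-joint arm with a two-finger parallel gripper is mounted at the origin on the work surface. World frame = base frame: x ahead of the robot, y to its left, z up, the work surface at z = 0. Lengths are in m, angles in rad, forces in N, time in s.
With the tool pointing down it reaches from about 0.35 to 0.8 m from the base axis. Payload 7.3 kg.
Tool frame: the origin (TCP) lies at the very end of the fingers, on their centre line; the grasp point (between the pads) lies 19 mm behind it (grip_depth is the distance from the TCP to the grasp point, in m); z points along the fingers, y is the line along which they close (so a half turn about z gives the same grasp; the last joint's range is limited). The gripper opens to 85 mm and grips with 20 to 120 N. Pads are 22 mm wide; open, the fingers measure 114 mm over their backs; the gripper's body (76 mm by 85 mm) begins 54 mm behind the grasp point. The pads swing forward as they close: fully open they stand 13 mm farther back than shut.
Start: joints at [-1.43, 0.342, 1.524, -0, 1.275, -0.146], TCP at [0.149, -0.504, 0.231] pointing down, gripper open.
Joint ranges: [-2.53, 2.53], [-0.77, 2.02], [0.04, 2.7], [-1, 4.14], [0.28, 2.66], [-3.11, 3.11]. Speed limits (rad/s): [2.57, 2.57, 3.14, 3.14, 3.14, 3.14].

### API

Orientations are given as a unit quaternion [x, y, z, w].
In Python, from workcell import move_pose, move_straight, set_joints, command_gripper, wait, solve_ik, observe, camera, camera_model, MotionError, hand_in, grip_depth gives the robot as it stands. The module is installed in compiled form; this text tells all that it offers. Calls block until the motion is done:
- move_pose(position, orientation): joint-space move of the TCP to a pose.
- move_straight(position, speed=0.15, rot=None, contact_N=None): straight line of the TCP; rot=None keeps the orientation; speed is the mean speed in m/s. With contact_N (N) it stops when the force on the tool has changed by that much, and returns True; else False.
- set_joints(angles): joint-space move.
- command_gripper(opening, newtons=None): finger opening in m; newtons is the grip in N (None keeps the last); returns when the fingers have stopped.
- wait(seconds).
- solve_ik(position, orientation): joint angles nearest the present ones, or None.
- observe(): the state.
- camera(name): name is "scene" or "side" or "wrist"; returns the picture (400x640x3 uint8, red, green, blue); there is no depth.
- camera_model(name): a dict with "camera_matrix" (3x3 intrinsics, pixels), "extrinsics" (4x4, takes a point from camera to world coordinates). Camera axes: x right, y up, looking along -z (the intrinsics and any distortion apply to the point x, -y, -z); pixel columns grow to the right and rows downward; lengths in m; the calibration is good to about 2 mm. The wrist camera is an equidistant fisheye: a pixel r from the principal point sees the ray r / f radians off the axis. A picture is of the moment at which its call begins: read the wrist's pose just before it. camera_model takes no time and is no camera call; for the wrist camera it gives the pose at the moment of the call.
A pose or a line that the arm cannot do raises MotionError and nothing moves.
- hand_in(): hands the job in; it is judged then, once.
The state is a dict: "time_s": time; "joint_positions": joint angles; "joint_vel": joint speeds; "tau": joint torques, N m; "eef_pos": TCP position; "eef_rot": TCP orientation; "wrist_force": force on the tool from outside, world axes, zero at the start; "wrist_torque": the same for the moment, N m; "gripper_width": finger opening in m; "gripper_force": force on a finger pad.
Only numpy, scipy, OpenCV 4.12 (cv2) and the standard library are available. Lean on these libraries where they do the work, as an engineer would, in place of code of your own. Each camera call takes 0.05 s, during which the arm holds its last target. There are 200 camera calls.

## Working session

There is one attempt and no reset: what is moved stays moved. The work goes in short steps, each a Python script; the robot and the scene stay as the last script left them, time stands still between calls to the robot, and variables do not carry over. Pictures are saved under pics/ and viewed, at most 12 in all, crops included, and the job is handed in when it is done.

```bash
mkdir -p pics; python3 - <<'E'
from workcell import *
import cv2,numpy as np
a=[camera(n) for n in("scene","side")]
for n,i in zip(("scene","side"),a):
    cv2.imwrite(f"pics/{n}0.png",i[:,:,::-1]); m=camera_model(n); print(n,{k:(np.round(v,4).tolist() if hasattr(v,'__len__') and not isinstance(v,str) else v) for k,v in m.items()})
s=observe(); print(s["time_s"],s["eef_pos"],s["eef_rot"],grip_depth)
E
```

```text
scene {'camera_matrix': [[494.7926, 0.0, 321.8104], [0.0, 494.7926, 195.8866], [0.0, 0.0, 1.0]], 'extrinsics': [[-0.583, -0.5747, 0.5743, 1.2046], [0.8123, -0.4011, 0.4233, 0.5427], [-0.013, 0.7133, 0.7007, 0.9221], [0.0, 0.0, 0.0, 1.0]]}
side {'camera_matrix': [[472.4108, 0.0, 319.011], [0.0, 472.4108, 201.3919], [0.0, 0.0, 1.0]], 'extrinsics': [[-0.7221, 0.4551, -0.521, -0.1336], [-0.6917, -0.4676, 0.5503, 0.7699], [0.0068, 0.7578, 0.6525, 0.9643], [0.0, 0.0, 0.0, 1.0]]}
0.1 [ 0.14846826 -0.50319062  0.2306835 ] [ 9.89736411e-01  1.42903280e-01 -9.46377675e-06 -6.99978467e-04] 0.0187
```

View pics/scene0.png

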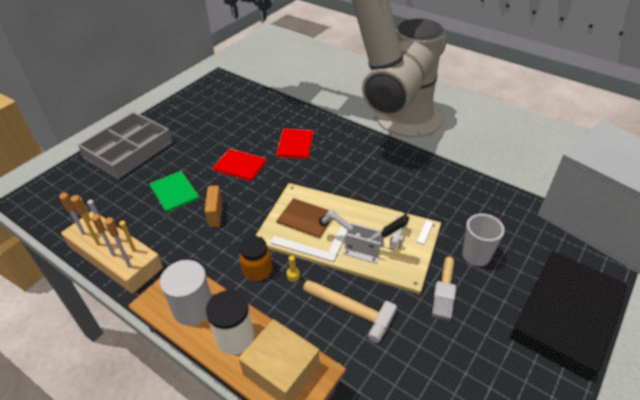

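View pics/side0.png

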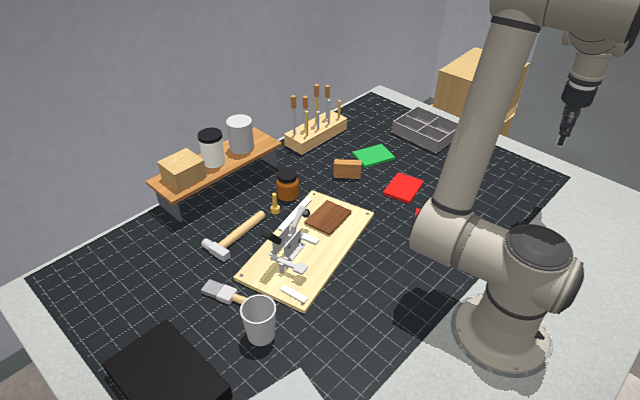

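The scene view shows the jig (board corners about (285,185), (440,223), (415,285), (258,235)), the dark template at (305,217) and the clamp at (365,240). The block is at (213,205). The flat green and red plates at (174,190), (240,163) and (295,143) are decoys, as are the cardboard cubes on the shelf. The side view shows the block at (347,169) and the template at (328,217). Next I'll measure with masks and rays.

```bash
cat > h.py <<'E'
from workcell import *
import cv2,numpy as np
def ray(n,px,z,m=None):
    m=m or camera_model(n);K=m["camera_matrix"];E=np.array(m["extrinsics"])
    px=np.atleast_2d(px).astype(float)
    d=np.c_[(px-[K[0][2],K[1][2]])/K[0][0],np.ones(len(px))]
    if n=="wrist":
        r=np.hypot(d[:,0],d[:,1])+1e-12; d=np.c_[d[:,:2]*(np.sin(r)/r)[:,None],np.cos(r)]
    d=(d*[1,-1,-1])@E[:3,:3].T; o=E[:3,3]
    return (o+d*((z-o[2])/d[:,2])[:,None])[:,:2]
def blob(img,lo,hi,near=None,k=3):
    h=cv2.cvtColor(img,cv2.COLOR_RGB2HSV);m=cv2.inRange(h,np.array(lo),np.array(hi))
    m=cv2.morphologyEx(m,cv2.MORPH_OPEN,np.ones((k,k)))
    c=cv2.findContours(m,cv2.RETR_EXTERNAL,cv2.CHAIN_APPROX_NONE)[0]
    c=[x for x in c if cv2.contourArea(x)>40]
    if near is not None: c=sorted(c,key=lambda x:-cv2.pointPolygonTest(x,near,True))
    return c[0][:,0,:]
def rect(p):
    (c,s,a)=cv2.minAreaRect((p*1000).astype(np.float32)); return np.round(c,1),np.round(s,1),round(a,2),np.round(cv2.boxPoints((c,s,a))).tolist()
E
python3 - <<'E'
from h import *
for n,B,P,K in(("scene",(275,190+20),(300,217),(213,207)),("side",(280,225),(325,217),(347,169))):
    i=cv2.imread(f"pics/{n}0.png")[:,:,::-1].copy();h=cv2.cvtColor(i,cv2.COLOR_RGB2HSV)
    print(n,[h[q[1],q[0]].tolist() for q in(B,P,K)])
    for nm,q,lo,hi,z in(("board",B,(12,50,140),(35,160,255),.015),("plate",P,(0,80,40),(20,255,135),.027),("block",K,(5,100,60),(22,255,255),.03)):
        try:
            b=blob(i,lo,hi,q,3);print(nm,b.min(0),b.max(0),rect(ray(n,b,z)))
        except Exception as e: print(nm,e)
    x0,y0=(190,150) if n=="scene" else (210,140)
    cv2.imwrite(f"pics/{n}c.png",cv2.resize(i[y0:y0+150,x0:x0+260,::-1],None,fx=3,fy=3,interpolation=cv2.INTER_CUBIC))
E
```

```text
scene [[22, 93, 234], [13, 171, 134], [17, 171, 203]]
board [257 183] [440 291] (array([527.8, 118. ]), array([226.5, 413.3]), 14.56, [[366.0, 290.0], [470.0, -110.0], [689.0, -54.0], [585.0, 346.0]])
plate [285 200] [326 229] (array([537.6,  11.1]), array([ 59.3, 120.8]), 3.77, [[504.0, 69.0], [512.0, -51.0], [571.0, -47.0], [563.0, 73.0]])
block [204 185] [221 226] (array([ 658.2, -205.1]), array([151.2,  42.7]), 43.95, [[589.0, -242.0], [619.0, -273.0], [727.0, -168.0], [698.0, -137.0]])
side [[0, 0, 255], [13, 142, 144], [14, 143, 134]]
board [271 193] [279 213] (array([716.8,  68. ]), array([24.3, 94.9]), 48.17, [[673.0, 91.0], [744.0, 27.0], [760.0, 45.0], [690.0, 109.0]])
plate [277 185] [298 201] (array([711.9,  18.4]), array([66.3, 76.5]), 47.62, [[661.0, 20.0], [718.0, -32.0], [762.0, 17.0], [706.0, 69.0]])
block [333 159] [361 178] (array([ 662.8, -205. ]), array([ 91.4, 106.7]), 39.61, [[594.0, -193.0], [662.0, -275.0], [732.0, -217.0], [664.0, -135.0]])
```

View pics/scenec.png

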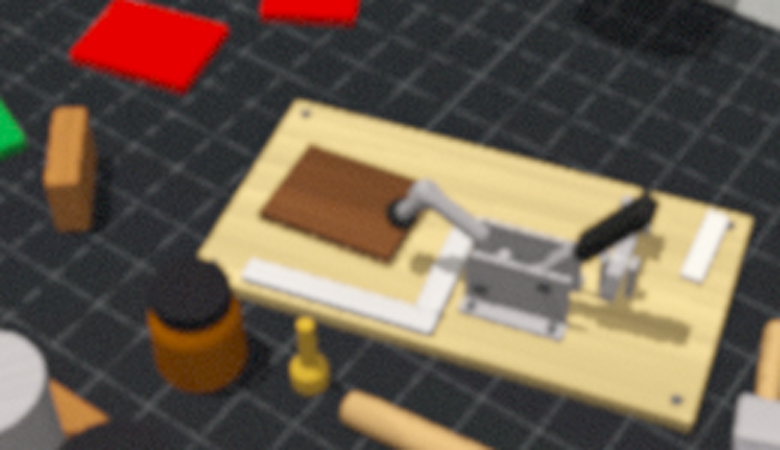

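The crop shows the block standing at crop (70,165), jig corner at about (430,325) and template dark top at (345,205), with the open jaw pad over its +y edge. The board is yawed about 14.6°. The block is the only orange-brown block on the bench on the −y side. I'll move over the area for a wrist view.

```bash
cat >> h.py <<'E'
def q(y): return [np.cos(y/2),np.sin(y/2),0,0]
E
python3 - <<'E'
from h import *
move_pose([.57,-.08,.36],q(.255))
m=camera_model("wrist"); i=camera("wrist"); cv2.imwrite("pics/w1.png",i[:,:,::-1])
np.save("w1.npy",np.array(m["extrinsics"]));print(np.round(m["extrinsics"],3).tolist(),m["camera_matrix"],observe()["time_s"],observe()["eef_pos"])
E
```

```text
[[0.25, 0.927, 0.279, 0.641], [-0.968, 0.24, 0.072, -0.062], [0.0, -0.289, 0.957, 0.502], [0.0, 0.0, 0.0, 1.0]] [[309.70691629   0.         314.39435342]
 [  0.         309.70691629 204.20882402]
 [  0.           0.           1.        ]] 2.3333 [ 0.56977077 -0.0810098   0.35973987]
```

View pics/w1.png

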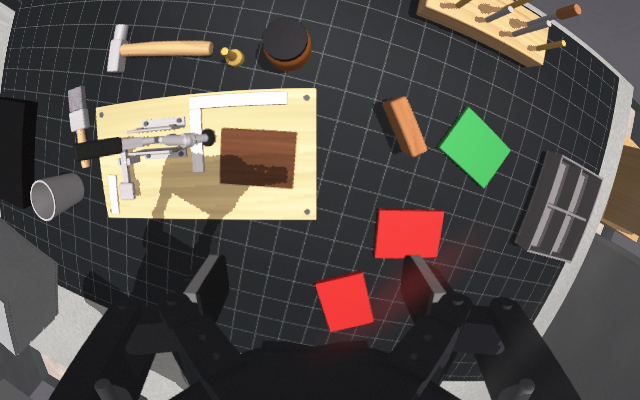

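The wrist view shows the template (219–297, 128–188), the L fences with their inner corner near (203,108), and the block at (405,126) with its top face nearest the camera. The clamp pad is at (208,137), off the template.

```bash
python3 - <<'E'
from h import *
i=cv2.imread("pics/w1.png")[:,:,::-1].copy();h=cv2.cvtColor(i,cv2.COLOR_RGB2HSV)
m=dict(camera_model("wrist"));m["extrinsics"]=np.load("w1.npy")
print([h[y,x].tolist() for x,y in((250,145),(260,180),(240,99),(200,160),(405,120),(280,205),(418,154),(392,112))])
b=blob(i,(12,60,150),(35,180,255),(300,200));print("board",rect(ray("wrist",b,.015,m)))
p=blob(i,(0,60,20),(16,255,150),(250,145));print("plate",p.min(0),p.max(0),rect(ray("wrist",p,.027,m)))
k=blob(i,(0,60,40),(22,255,255),(405,120));print("block",k.min(0),k.max(0),rect(ray("wrist",k,.06,m)))
w=cv2.inRange(h,np.array((0,0,185)),np.array((180,45,255)));
w=w[85:180,185:295];ys,xs=np.nonzero(w)
P=np.c_[xs+185,ys+85]
# inner edges: per column lower edge of x=0 fence; per row right edge of y=0 fence
c=[(x,P[(P[:,0]==x)&(P[:,1]<118)][:,1].max()+.5) for x in range(215,285,3)]
r=[(P[(P[:,1]==y)&(P[:,0]<215)][:,0].max()+.5,y) for y in range(112,170,2) if ((P[:,1]==y)&(P[:,0]<215)).any()]
for nm,e in(("x0",c),("y0",r)):
    g=ray("wrist",e,.023,m);l=cv2.fitLine(g.astype(np.float32),cv2.DIST_HUBER,0,.001,.001).ravel();d=(g-l[2:])@[-l[1],l[0]]
    print(nm,l.round(4),"res mm",np.round(1e3*np.abs(d).max(),1)); 
o=np.array([i[80:200,180:310],]);a=i[80:200,180:310];bb=i[90:165,375:435]
A=cv2.resize(a,None,fx=4,fy=4);B=cv2.resize(bb,None,fx=4,fy=4);C=np.zeros((480,800,3),np.uint8);C[:,:520]=A;C[:300,540:780]=B;cv2.imwrite("pics/w1c.png",C[:,:,::-1])
E
```

```text
[[10, 145, 137], [10, 139, 66], [0, 1, 254], [8, 11, 184], [12, 146, 227], [26, 56, 254], [12, 139, 161], [13, 146, 82]]
board (array([482.9, 104.9]), array([123.7, 408. ]), 14.53, [[372.0, 287.0], [474.0, -108.0], [594.0, -77.0], [492.0, 318.0]])
plate [220 129] [295 187] (array([552.6,   8.6]), array([ 88.6, 118.8]), 10.29, [[498.0, 59.0], [520.0, -58.0], [607.0, -42.0], [586.0, 75.0]])
block [382  96] [426 157] (array([ 658.3, -194. ]), array([93.6, 40.3]), 39.84, [[609.0, -209.0], [635.0, -239.0], [707.0, -179.0], [681.0, -149.0]])
x0 [ 0.2535 -0.9673  0.6291  0.0449] res mm 0.9
y0 [0.9793 0.2023 0.5518 0.1045] res mm 26.8
```

View pics/w1c.png

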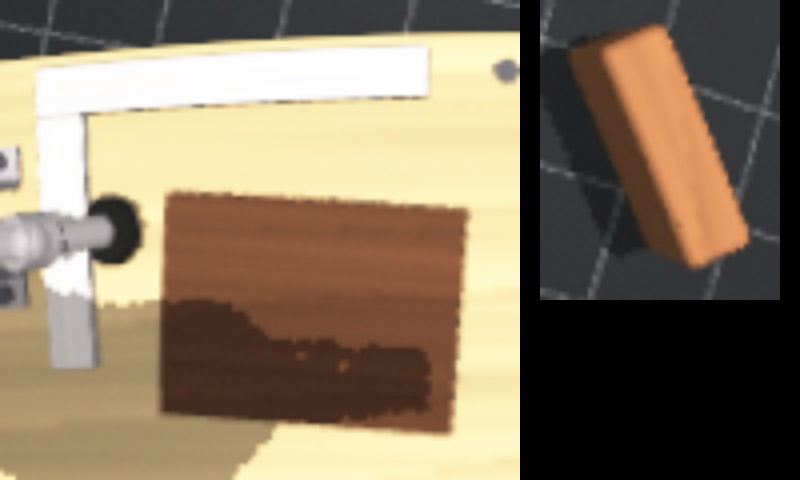

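The enlarged crop confirms the block (single 90×28 top face) and the template (88.6×118.8 mm measured against 90×120). Next I'll refine the jig corner, fit the block's lit top face and grasp it.

```bash
python3 - <<'E'
from h import *
i=cv2.imread("pics/w1.png")[:,:,::-1].copy()
m=dict(camera_model("wrist"));m["extrinsics"]=np.load("w1.npy")
k=blob(i,(0,60,195),(22,255,255),(408,120));r=rect(ray("wrist",k,.06,m));print("block top",r)
print("y0 edge",ray("wrist",[(202,108.7),(204.2,172)],.023,m),"jar top",ray("wrist",[(287,40)],.085,m),"cup rim",ray("wrist",[(45,200)],.1,m),"stamp",ray("wrist",[(233,57)],.02,m))
E
```

```text
block top (array([ 661.1, -200.5]), array([86.4, 24.3]), 39.79, [[620.0, -219.0], [636.0, -237.0], [702.0, -182.0], [686.0, -163.0]])
y0 edge [[0.60969285 0.11401808]
 [0.50916146 0.09012561]] jar top [[ 0.72972367 -0.00187098]] cup rim [[0.40761574 0.38784378]] stamp [[0.70017749 0.08394453]]
```

```bash
cat >> h.py <<'E'
YAW=.2548; O=np.array([.6105,.116]); R=np.array([[np.cos(YAW),-np.sin(YAW)],[np.sin(YAW),np.cos(YAW)]])
def J(x,y,z): return [*(O+R@np.array([x,y])/1000),z]          # jig mm -> world
def inj(p): return np.round(R.T@(np.asarray(p)[:2]-O)*1000,1)
def st(t=""):
    s=observe();print(t,round(s["time_s"],2),"jig",inj(s["eef_pos"]),"z",np.round(s["eef_pos"][2],4),"F",np.round(s["wrist_force"],1),"w",np.round(s["gripper_width"],4),np.round(s["gripper_force"],1))
E
python3 - <<'E'
from h import *
move_pose([.661,-.2005,.13],q(.6945))
move_straight([.661,-.2005,.033],.15); st("down")
command_gripper(.02,60); st("grip")
move_straight([.661,-.2005,.075],.15)
p=J(-85,-195,.075); move_straight(p,.2,rot=q(YAW)); move_straight(J(-85,-195,.052),.15); st("low")
m=camera_model("wrist");i=camera("wrist");cv2.imwrite("pics/w2.png",i[:,:,::-1]);np.save("w2.npy",np.array(m["extrinsics"]))
E
```

```text
down 4.2 jig [ -30.1 -319.4] z 0.0345 F [0.1 0.4 0.1] w 0.0856 0.0
grip 4.77 jig [ -30.6 -319.3] z 0.0336 F [ 0.4 -0.9  2.6] w 0.0269 60.3
low 6.33 jig [ -85.5 -195.4] z 0.051 F [-0.2 -1.6 -1.2] w 0.027 59.6
```

View pics/w2.png

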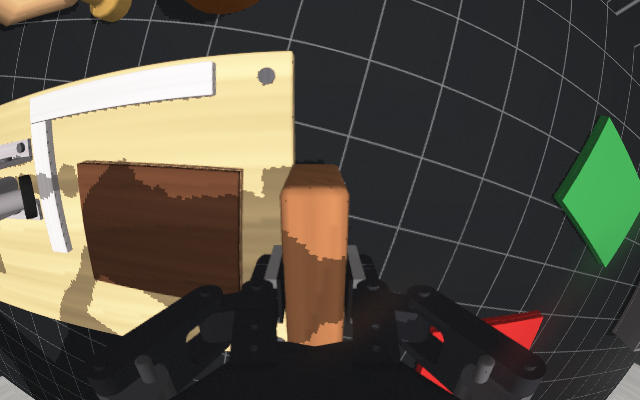

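The block is held squarely, its top at (315,265), and the template's near edge at x≈242 is parallel and clear of it. Now I'll push +y.

```bash
python3 - <<'E'
from h import *
z=.052
r=move_straight(J(-85,-160,z),.08,contact_N=8); st(f"near {r}")
r=move_straight(J(-85,-122,z),.035,contact_N=8); st(f"y {r}")
p=inj(observe()["eef_pos"])
move_straight(J(-85,p[1]-14,z),.1)
m=camera_model("wrist");i=camera("wrist");cv2.imwrite("pics/w3.png",i[:,:,::-1]);np.save("w3.npy",np.array(m["extrinsics"]))
E
```

```text
near False 6.96 jig [ -84.9 -159.5] z 0.0522 F [ 0.2 -0.4 -1.8] w 0.0272 59.9
y True 7.75 jig [ -85.  -131.8] z 0.052 F [ 0.  -2.5  0.7] w 0.0273 60.8
```

View pics/w3.png

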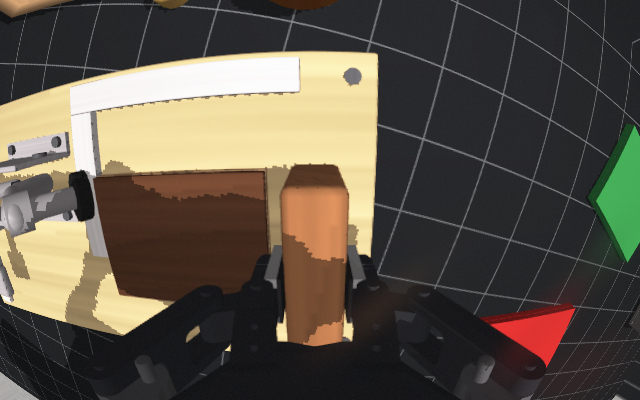

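The template's left edge meets the y=0 fence at about (95,180–250) and looks flush. Next I'll go round and push +x.

```bash
sed -i 's/\[.6105,.116\]/[.610,.118]/' h.py; python3 - <<'E'
from h import *
z=.052
move_straight(J(-192,-150,z),.2); move_straight(J(-195,-62,z),.2)
r=move_straight(J(-180,-62,z),.1,contact_N=8); st(f"near {r}")
r=move_straight(J(-122,-62,z),.035,contact_N=8); st(f"x {r}")
p=inj(observe()["eef_pos"])
move_straight(J(p[0]-30,-62,z),.1)
m=camera_model("wrist");i=camera("wrist");cv2.imwrite("pics/w4.png",i[:,:,::-1]);np.save("w4.npy",np.array(m["extrinsics"]))
E
```

```text
near False 9.67 jig [-179.5  -63. ] z 0.0519 F [-1.1 -0.6 -2. ] w 0.027 60.7
x True 10.87 jig [-135.   -61.7] z 0.0514 F [ 0.9  0.3 -2.1] w 0.027 60.8
```

View pics/w4.png

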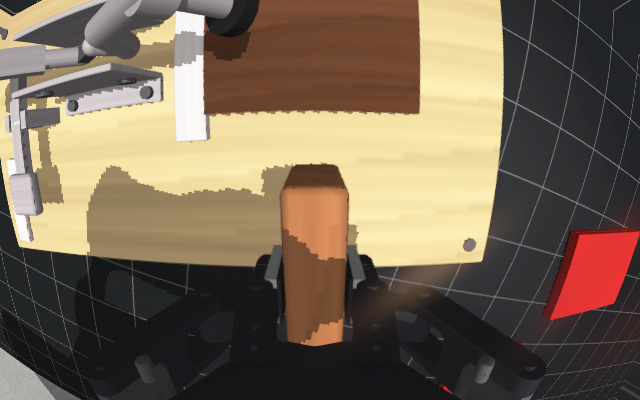

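The template is seated: block centre stopped at x=−135, as it should at home. A final light +y nudge, then the block goes down on the bench and I verify from above.

```bash
python3 - <<'E'
from h import *
z=.052
move_straight(J(-195,-152,z),.2); move_straight(J(-55,-152,z),.2)
r=move_straight(J(-55,-124,z),.035,contact_N=8); st(f"y {r}")
move_straight(J(-55,-160,z),.15); move_straight(J(-45,-300,.06),.25)
r=move_straight(J(-45,-300,.0325),.06,contact_N=6); st(f"put {r}")
command_gripper(.06); wait(.1); move_straight(J(-45,-300,.14),.25)
move_pose(J(-60,-170,.36),q(YAW))
wait(.1); m=camera_model("wrist");i=camera("wrist");cv2.imwrite("pics/w5.png",i[:,:,::-1]);np.save("w5.npy",np.array(m["extrinsics"]))
st()
p=blob(i,(0,60,20),(16,255,150),None);
h=cv2.cvtColor(i,cv2.COLOR_RGB2HSV)
c=cv2.findContours(cv2.inRange(h,np.array((0,60,20)),np.array((16,255,150))),cv2.RETR_EXTERNAL,cv2.CHAIN_APPROX_NONE)[0]
for b in c:
    if cv2.contourArea(b)>1500:
        g=ray("wrist",b[:,0],.027,m); r=rect(g); print(r, inj(np.array(r[0])/1000),[inj(np.array(x)/1000).tolist() for x in r[3]])
E
```

```text
y True 13.41 jig [ -55.3 -133.9] z 0.0521 F [ 0.5 -3.   0.7] w 0.0269 61.4
put True 14.89 jig [ -45.5 -298.8] z 0.0334 F [-0.2 -0.2  4.5] w 0.0275 62.3
 17.13 jig [ -60.2 -170.7] z 0.3577 F [-0.9  0.1  0.4] w 0.0597 0.0
(array([ 741.5, -878.1]), array([210.4, 243.3]), 0.0, [[636.0, -756.0], [636.0, -1000.0], [847.0, -1000.0], [847.0, -756.0]]) [-123.8 -997.1] [[-195.1, -852.3], [-256.6, -1088.5], [-52.4, -1141.6], [9.1, -905.5]]
(array([581.9,  48. ]), array([ 89.4, 119.2]), 14.86, [[523.0, 94.0], [554.0, -21.0], [640.0, 2.0], [610.0, 117.0]]) [-44.8 -60.7] [[-90.2, -1.3], [-89.2, -120.4], [-0.2, -119.8], [-0.3, -1.0]]
```

View pics/w5.png

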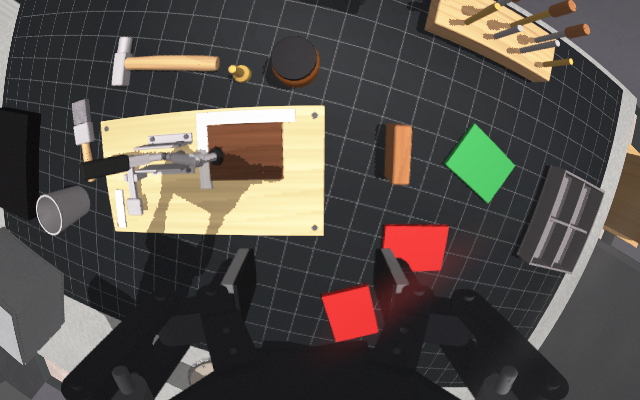

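The template measures at (−44.8, −60.7) mm and 14.86°, so it is seated. The block stands on the bench at (400,155), and the bystanders look untouched. Next, the clamp.

```bash
python3 - <<'E'
from h import *
command_gripper(0.0,60)
move_pose(J(-45,120,.22),q(YAW)); st("above")
move_straight(J(-45,132,.165),.15)
for y,z in((138,.135),(150,.11),(162,.09),(169,.077)):
    move_straight(J(-45,y,z),.08); st("arc")
r=move_straight(J(-45,171,.055),.03,contact_N=25); st(f"down {r}")
move_straight(J(-45,171,.13),.15)
i=camera("wrist");j=camera("side");st("up")
C=np.zeros((450,780,3),np.uint8);C[:]=cv2.resize(j[140:315,210:513],(780,450),interpolation=cv2.INTER_CUBIC);cv2.imwrite("pics/s6.png",C[:,:,::-1]);cv2.imwrite("pics/w6.png",i[:,:,::-1])
E
```

```text
above 18.96 jig [-44.3 119. ] z 0.2207 F [-0.5  1.  -0.1] w -0.0003 0.0
arc 20.02 jig [-45.  137.8] z 0.1352 F [ 0.5 -1.1 -0.3] w 0.0003 0.4
arc 20.52 jig [-45.6 150.1] z 0.1092 F [-0.7 -2.5  1. ] w 0.0004 0.6
arc 20.96 jig [-44.5 161.8] z 0.0905 F [-1.1 -3.   6.7] w -0.0002 3.3
arc 21.29 jig [-45.4 169.1] z 0.0767 F [-1.3 -0.6  0.9] w -0.0001 0.6
down True 21.79 jig [-44.5 170.1] z 0.0665 F [-3.5 -2.  12.9] w 0.0001 6.2
up 22.48 jig [-45.9 170.9] z 0.1283 F [-0.3 -0.6 -1.1] w -0.0003 0.0
```

View pics/s6.png

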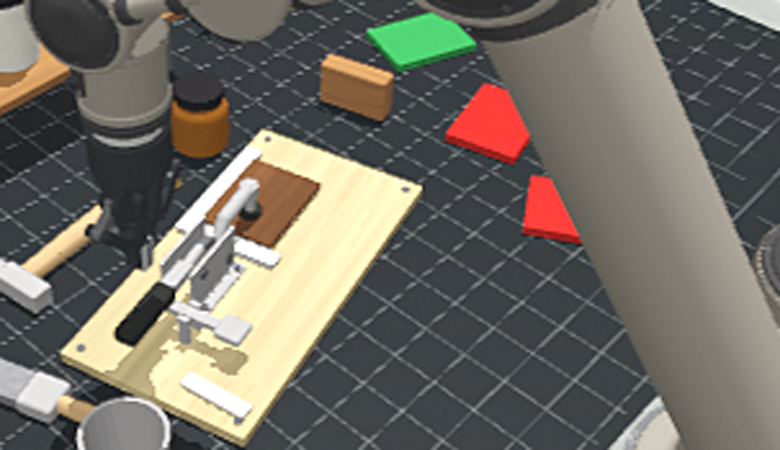

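The handle lies down (crop (145,315)) with the pad on the template (crop (250,210)), so the clamp is locked. I'll dwell, then press the release pad.

```bash
python3 - <<'E'
from h import *
wait(2.3)
move_straight(J(-130,142,.12),.2); move_straight(J(-130,142,.064),.1); st("over pad")
r=move_straight(J(-130,142,.037),.03,contact_N=30); st(f"press {r}")
wait(.3); move_straight(J(-130,142,.12),.15); move_straight(J(-180,142,.2),.2); move_pose(J(-60,-170,.36),q(YAW))
wait(.2); m=camera_model("wrist");i=camera("wrist");j=camera("side");st("end")
h=cv2.cvtColor(i,cv2.COLOR_RGB2HSV)
for b in cv2.findContours(cv2.inRange(h,np.array((0,60,20)),np.array((16,255,150))),cv2.RETR_EXTERNAL,cv2.CHAIN_APPROX_NONE)[0]:
    if cv2.contourArea(b)>1500:
        r=rect(ray("wrist",b[:,0],.027,m)); print(r[:3], inj(np.array(r[0])/1000))
C=np.vstack([cv2.resize(i[80:260,20:460],(700,286)),cv2.resize(j[140:300,190:510],(600,300))[:, :] if 0 else np.pad(cv2.resize(j[140:300,190:510],(600,300)),((0,0),(50,50),(0,0)))])
cv2.imwrite("pics/e7.png",C[:,:,::-1])
E
```

```text
over pad 26.08 jig [-129.4  142.1] z 0.0642 F [-0.3  0.2 -0.9] w -0.0002 0.0
press False 27.13 jig [-129.8  142. ] z 0.0372 F [0.1 0.9 2. ] w 0.0005 0.9
end 30.44 jig [ -59.9 -169.3] z 0.36 F [0.1 0.3 0.7] w 0.0002 0.0
(array([ 745.5, -877.2]), array([212.7, 249.6]), 3.09) [-119.7 -997.2]
(array([582.1,  48.1]), array([ 88.3, 119.3]), 14.86) [-44.6 -60.6]
```

View pics/e7.png

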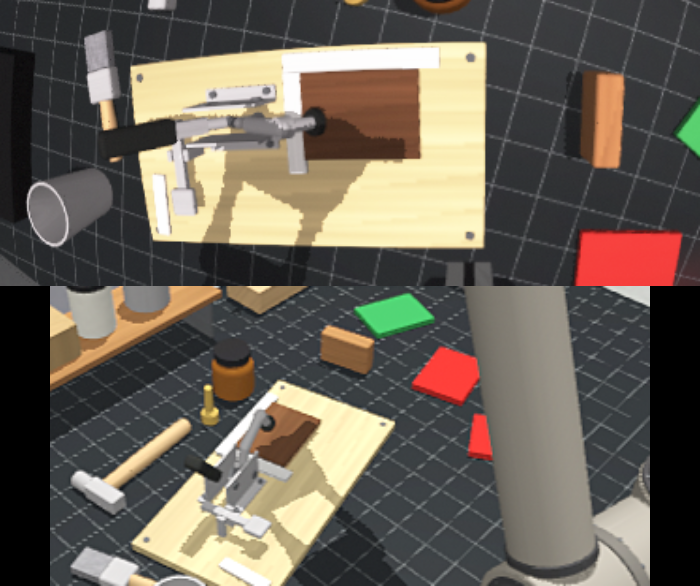

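The clamp is open (handle raised at (205,467)). The template is still seated and unmoved, the block is on the bench at (347,350), and the robot is clear of everything. Handing in.

```bash
python3 -c "
from workcell import *
print(hand_in())"
```

```text
the job is handed in; nothing more can be done
None
```

Job handed in at about 30 s, with no verdict returned: the template measured within about 1 mm of home in the corner, the clamp was locked over 2 s and then sprung open, the block stands on the bench, and the bystanders look unmoved.

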